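# Seat the tensioner's pivot cap, then hold its sprung arm back

### The job

On the belt tensioner on the bench, press the black pivot cap straight down until it is fully home and no red shows under it. Only then push the sprung blue arm back by its white roller, against its spring, until the brass pawl clicks in behind the ratchet tooth, and a little farther, so that your gripper and not the pawl carries the spring. Finish while still holding the arm there, steady, with the fingers on the roller, and leave the other things on the bench where they are.

Things in the scene. Friction and masses are not known exactly. Their poses are not given: they have to be found in the camera images.
- tensioner_rig: belt tensioner, fixed to the bench: grey base plate 130 (x) x 200 (y) x 12 mm. Origin on the bench surface; the plate spans x -70..60 and y -80..120 mm in this frame (z up). The arm's vertical pivot axis stands at (0, 40) mm in this frame. A dark steel pawl guide, 49 mm high, stands at (0, 102) mm. Yaw varies about +-0.25 rad.
- tension_arm: blue sprung arm on the vertical pivot; origin on the pivot axis at bench height, axes parallel to the rig's while joint swing is 0. Bar 26 mm wide, heights 30..42 mm, from the pivot to the roller axis 100 mm away, in direction -115 degrees (from this body's +x, counter-clockwise from above). A round steel hub disc 76 mm across surrounds the pivot.
- roller_mid (a point): point on the axis of the white idler roller at the arm's end, 67 mm above the bench; moves with the arm. The roller is an upright drum that does not spin, 33 mm in diameter (36 at its rims), from height 43 to 92 mm, with a small bolt head on top to 95 mm; it can be pushed or gripped from above.
- swing (a joint): arm angle, rad: 0 = resting on its stop, grows counter-clockwise from above (roller goes away from the robot) to a hard stop at 0.85. The spring drives it back: 6 N at the roller at 0, 12 N at 0.85, up to 4 N more while the tooth lifts the pawl (from 0.2). The pawl clicks in at about 0.42; let go after that, the arm falls back on the pawl at about 0.48; beyond that only the pusher carries it.
- pawl (a joint): sprung brass pawl slider that rides on the ratchet tooth of the arm's steel hub disc: 0 = dropped in, grows as the tooth lifts it outward (to about 0.005 m), snaps back to 0 at the click. It is not to be handled.
- pivot_cap (a joint): travel of the pivot cap, m: 0 = built standing 9 mm proud, grows as it is pressed down, 0.009 = fully home against the hub. It starts somewhere between 0 and 0.003, moves at about 7 N and stays where it is left.
- cap_top (a point): centre of the top face of the black ribbed pivot cap, 33 mm in diameter, 14 mm tall, on the pivot axis; the top stands 75 mm above the bench when the joint is 0 and 66 mm when home. A red band shows beneath it until it is home.
- loose_cap_1: loose black bottle cap, 23 mm across, 14 mm high; bystander
- loose_cap_2: another such cap; bystander
- felt_marker: felt marker with a blue cap, 130 mm long, lying; bystander
- empty_bottle_1: empty amber glass bottle, 29 mm across, 59 mm high; bystander
- empty_bottle_2: another such bottle; bystander
- plugged_bottle: amber bottle with white plug, 29 mm across, 63 mm high; bystander
- small_spanner: steel spanner 162 mm long, 6 mm thick, lying; bystander
- plastic_beaker: white plastic beaker, 82 mm across, 90 mm high; bystander

How it is judged:
By the outcome, as a careful person would: the job done as asked, in the order asked, and still so for the second after the job is handed in, while the arm keeps its last pose, push and grip.
It also fails if it takes over 38 s, if anything falls off the work surface, if the arm or the gripper's body presses on something with over 40 N, if the wrist force passes 120 N, or if a joint passes its speed limit or range.

### The arm

A 6-joint arm with a two-finger parallel gripper is mounted at the origin on a cart in front of the work surface, level with it; the furniture and walls round the work are solid. World frame = base frame: x ahead of the robot, y to its left, z up, the work surface at z = 0. Lengths are in m, angles in degrees, forces in N, time in s.
With the tool pointing down it reaches from about 0.4 to 0.825 m from the base axis. Payload 7 kg.
Tool frame: the origin (TCP) lies at the very end of the fingers, on their centre line; the grasp point (between the pads) lies r.grip_depth behind it (r.grip_depth is the distance from the TCP to the grasp point, in m); z points along the fingers, y is the direction in which the jaws open and shut (so a half turn about z gives the same grasp; the last joint's range is limited). The gripper opens to 88 mm and grips with 3 to 60 N. Pads are 19 mm wide; open, the fingers measure 130 mm over their backs; the gripper's body (78 mm by 193 mm) begins 47 mm behind the grasp point.
Start: joints at [92.424, 20.546, 0.682, 0, -70.136, -16.507], TCP at [0.164, 0.655, 0.197] pointing down, gripper open.
Joint ranges: [-176.03, 176.03], [-82.01, 121.73], [-58.28, 71.71], [-173.87, 95.51], [-174.79, -0.11], [-173.66, 173.66]. Speed limits (degrees/s): [136.94, 136.94, 172.46, 180, 180, 180].

### API

Orientations are given as [roll, pitch, yaw] about the fixed x, y, z axes, in that order (R = Rz(yaw) Ry(pitch) Rx(roll)).
In Python, from plant import r gives the robot as it stands. The module is installed in compiled form; this text tells all that it offers.
- The arm moves only by the tool step_arm, never from a script. Its argument "increments" is a list of rows, each a list of 3 entries, a list of its own where there are three numbers: the shift along the tool's x, y, z in m, then the turn, a rotation vector about the tool's x, y, z in rad, then the closure, from 0 (fully open) to 1 (shut). In form: [[[x, y, z], [wx, wy, wz], grip], ...]. A call has 1 to 10 rows; each row is the pose to reach, as a shift and turn from the pose commanded when the call began, along the tool's axes at that moment; what a row does not reach only later rows make up. A row lasts 1/10 s, in which the tool goes at most 50 mm and 8.59 degrees, less where a joint would pass 70% of its speed; a pose out of reach is approached as far as the arm can. A call with a gripper value outside its range is refused whole. The fingers move at their own pace and stop on an object; "force" is the grip in N (left out, the last holds). Time passes only in rows, so rows that repeat a pose let the fingers close. It gives the time, the measured TCP pose, the force and the opening at its end, in the units of the state.
- r.get_state(): the state, without advancing time (a new reading comes with each control period).
- r.capture(name): name is "scene" or "top"; returns a dict with "color" (384x512x3 uint8, red, green, blue), "intrinsics" (3x3 intrinsics, pixels), "k1" (the pictures are not rectified: a ray, as slopes to the right and down, at radius r is drawn at 1 + k1 r^2 times it, then the intrinsics apply), "rvec" (rotation vector, rad) and "tvec" (3), from world to camera coordinates, as OpenCV has them. Camera axes: x right, y down, z forward; pixel columns grow to the right and rows downward; lengths in m; the calibration is good to about 2 mm. A picture is of the moment at which its call begins. There is no depth.
- r.close_job(): hands the job in, once; it reports no verdict.
The state is a dict: "time_s": time; "joints": joint angles; "qd": joint speeds; "joint_torque": joint torques, N m; "tcp_pos": TCP position; "eef_rot": TCP orientation; "contact_force": force on the tool from outside, world axes, zero at the start; "moment": the same for the moment, N m; "gripper_width": finger opening in m.
Only numpy, scipy, OpenCV 4.12 (cv2) and the standard library are available. Lean on these libraries where they do the work, as an engineer would, in place of code of your own. Each camera call takes 0.05 s, during which the arm holds its last target.

## Working session

There is one attempt and no reset: what is moved stays moved. The work goes in short steps, Python scripts to look and compute and a tool call to move; the robot and the scene stay as the last step left them, time stands still between calls to the robot, and variables do not carry over. Pictures are saved under pics/ and viewed, and the job is handed in when it is done.

Besides the shell and the picture viewer there is one more tool, called after ">>>" as name(argument=value, ...), one argument or row to a line, values as JSON. step_arm: Moves the arm, as the interface text tells. Its arguments: {"type":"object","properties":{"increments":{"type":"array","items":{"type":"array"}},"force":{"type":"number"}},"required":["increments"]}

```bash
mkdir -p pics
cat > h.py <<'E'
import numpy as np, cv2
from plant import r
from scipy.spatial.transform import Rotation as Ro
def cap(name,fn):
    c=r.capture(name); cv2.imwrite(f'pics/{fn}.png',c['color'][:,:,::-1]); np.save(f'pics/{fn}.npy',{k:np.array(c[k]) for k in('intrinsics','k1','rvec','tvec')},allow_pickle=True); return c
def cal(fn): return np.load(f'pics/{fn}.npy',allow_pickle=True).item()
def p2w(c,u,v,z):
    K=c['intrinsics']; d=np.array([(u-K[0,2])/K[0,0],(v-K[1,2])/K[1,1]]); s=d.copy()
    for _ in range(30): s=d/(1+float(c['k1'])*(s@s))
    R=cv2.Rodrigues(c['rvec'].astype(float))[0]; t=c['tvec'].ravel()
    o=-R.T@t; w=R.T@np.array([s[0],s[1],1]); return o+w*(z-o[2])/w[2]
def w2p(c,P):
    R=cv2.Rodrigues(c['rvec'].astype(float))[0]; q=R@np.array(P)+c['tvec'].ravel(); s=q[:2]/q[2]; s=s*(1+float(c['k1'])*(s@s))
    K=c['intrinsics']; return np.array([K[0,0]*s[0]+K[0,2],K[1,1]*s[1]+K[1,2]])
E
python3 - <<'E'
from h import *
cap('scene','s0');cap('top','t0');print(r.get_state(),r.grip_depth)
for n in('s0','t0'):
    c=cal(n);R=cv2.Rodrigues(c['rvec'])[0];print(-R.T@c['tvec'].ravel(),R[2],c['intrinsics'],c['k1'])
    i=cv2.imread(f'pics/{n}.png');cv2.imwrite(f'pics/{n}b.png',cv2.resize(i,(800,600),interpolation=cv2.INTER_CUBIC))
E
```

```text
{'time_s': 0.1, 'joints': array([ 9.24249463e+01,  2.05884329e+01,  6.40559049e-01, -1.69207578e-02,
       -7.01350653e+01, -1.65061522e+01]), 'qd': array([-0.00724115, -0.05565491,  0.04369246,  0.04220872, -0.05037044,
       -0.01505442]), 'joint_torque': array([-1.16607400e-03, -5.84166813e+01,  2.93748307e+01,  7.01554969e+00,
        1.01619173e-02, -5.36601419e-05]), 'tcp_pos': array([0.16415144, 0.65426108, 0.1957182 ]), 'eef_rot': array([ 1.79915959e+02, -8.31467382e-03, -1.40869611e+01]), 'contact_force': array([ 0.17418238,  0.8593623 , -0.48319806]), 'moment': array([ 0.00261876,  0.0029531 , -0.00592136]), 'gripper_width': 0.087657529064717} 0.0188
[-0.27532848 -0.97138679  0.70900883] [ 0.61184105  0.63756469 -0.46814719] [[404.42408725   0.         251.33593232]
 [  0.         404.42408725 192.99445495]
 [  0.           0.           1.        ]] -0.03645815483385098
[ 0.36362488 -0.08150623  1.61076777] [ 0.14461693 -0.00321075 -0.98948251] [[443.14880585   0.         249.30534306]
 [  0.         443.14880585 189.44601912]
 [  0.           0.           1.        ]] -0.008309632296632405
```

View pics/s0b.png

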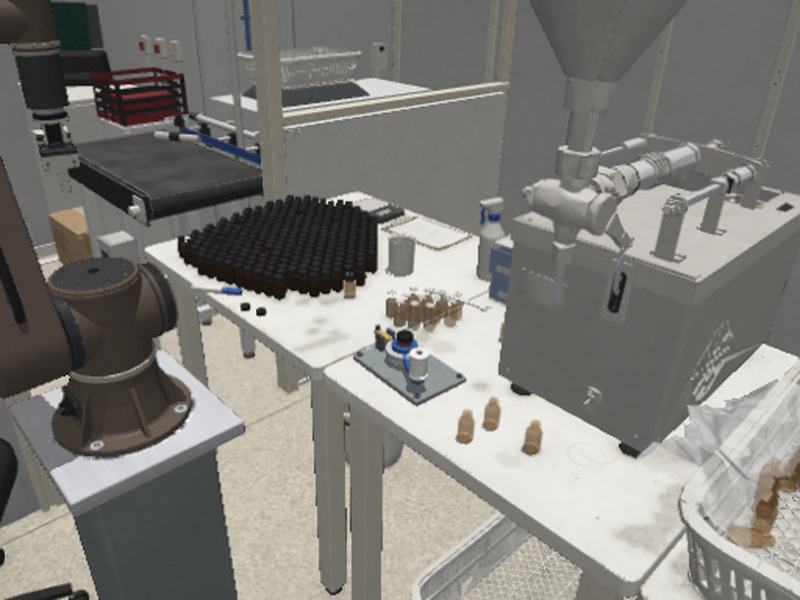

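View pics/t0b.png

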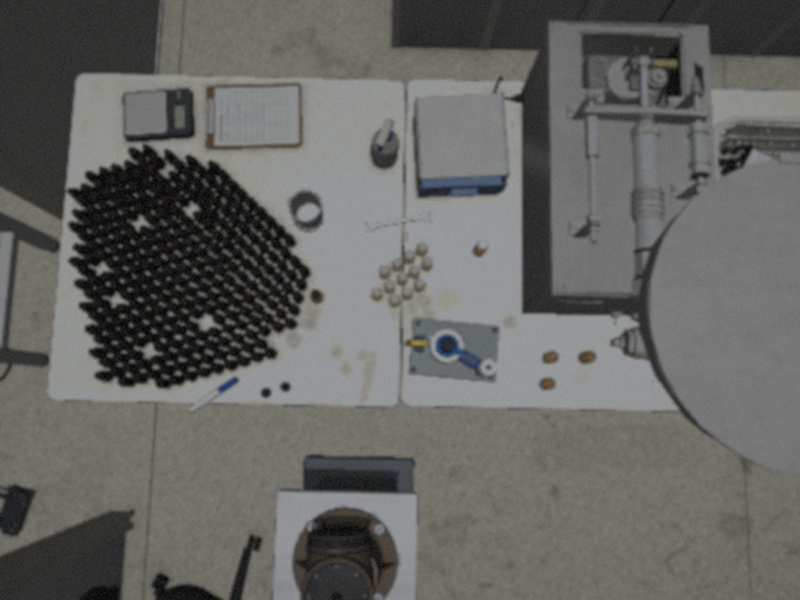

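The scene shows the rig near (410,360) and the top view shows it near (453,350), both in enlarged pixels. I'll crop in closer.

Run:
```python
import cv2
i=cv2.imread('pics/s0.png')[200:262,220:304];cv2.imwrite('pics/s0c.png',cv2.resize(i,None,fx=9,fy=9,interpolation=cv2.INTER_CUBIC))
i=cv2.imread('pics/t0.png')[195:250,252:328];cv2.imwrite('pics/t0c.png',cv2.resize(i,None,fx=10,fy=10,interpolation=cv2.INTER_CUBIC))
```

```text
(no output)
```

View pics/s0c.png

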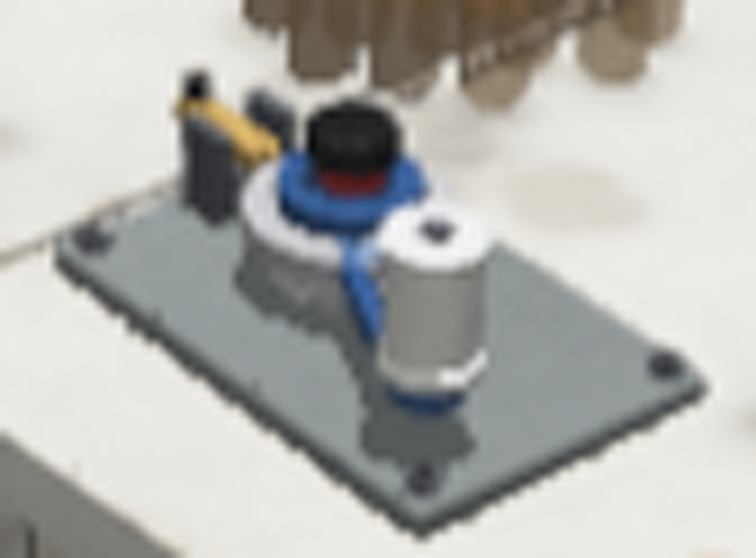

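View pics/t0c.png

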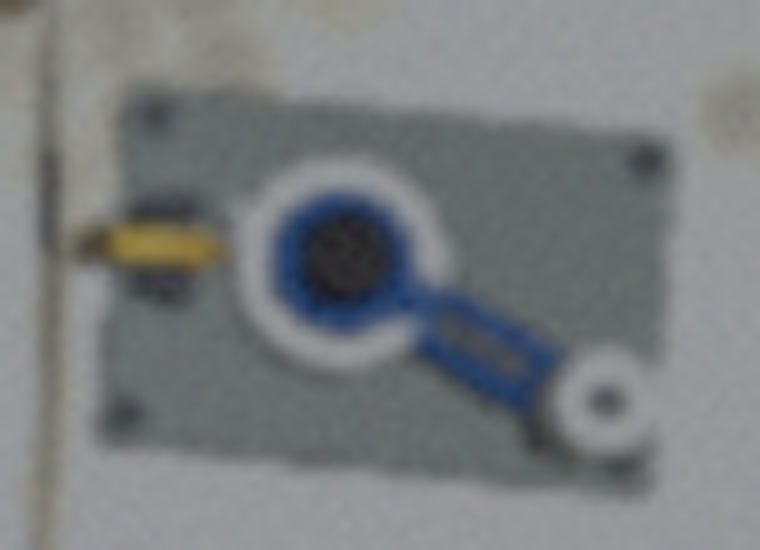

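In the top crop the cap is at (347,258) and the roller bolt at (607,401). The plate corners are at (122,88), (672,130), (652,492) and (100,445). In the scene crop the cap top is at about (357,118) and the bolt at (438,230), with red showing under the cap.

Run:
```python
from h import *
t=cal('t0');s=cal('s0')
T=lambda x,y,z:p2w(t,252+(x+.5)/10-.5,195+(y+.5)/10-.5,z)
S=lambda x,y,z:p2w(s,220+(x+.5)/9-.5,200+(y+.5)/9-.5,z)
np.set_printoptions(precision=4,suppress=True)
cT=[T(*p,.012) for p in((122,88),(672,130),(652,492),(100,445))];print(np.array(cT))
cS=[S(*p,.012) for p in((500,235),(705,385),(420,533),(58,255))];print(np.array(cS))
def fit(c,lab):
    loc=np.array([(.06,.12),(.06,-.08),(-.07,-.08),(-.07,.12)]);w=np.array(c)[:,:2]
    z=(loc-loc.mean(0))@[1,1j];y=(w-w.mean(0))@[1,1j];a=(z.conj()@y);yaw=np.angle(a)
    R=lambda q:np.array([[np.cos(q),-np.sin(q)],[np.sin(q),np.cos(q)]])
    o=w.mean(0)-R(yaw)@loc.mean(0);print(lab,'scale',abs(a)/(abs(z)**2).sum(),'yaw',yaw,'pivot',o+R(yaw)@[0,.04])
    pv=o+R(yaw)@[0,.04];d=yaw-np.radians(115);print(' roller',pv+.1*np.array([np.cos(d),np.sin(d)]))
fit(cT,'top');
print('edges cS',np.linalg.norm(np.diff(np.array(cS),axis=0),axis=1))
for f,ca,ro in((T,(347,258),(607,401)),(S,(354,122),(438,230))):
    a=f(*ca,.073);b=f(*ro,.095);d=(b-a)[:2];print(a,b,np.linalg.norm(d),np.degrees(np.arctan2(d[1],d[0])))
```

```text
[[ 0.5474 -0.1402  0.012 ]
 [ 0.5363 -0.34    0.012 ]
 [ 0.4057 -0.3326  0.012 ]
 [ 0.4184 -0.1343  0.012 ]]
[[ 0.5406 -0.235   0.012 ]
 [ 0.5251 -0.3449  0.012 ]
 [ 0.3963 -0.3389  0.012 ]
 [ 0.4139 -0.1416  0.012 ]]
top scale 0.9978881782868422 yaw -0.05711220789223378 pivot [ 0.4831 -0.2171]
 roller [ 0.4357 -0.3052]
edges cS [0.111  0.1289 0.1981]
[ 0.4827 -0.217   0.073 ] [ 0.434  -0.3042  0.095 ] 0.09983185349236537 -119.15698824048987
[ 0.4832 -0.2167  0.073 ] [ 0.4308 -0.3078  0.095 ] 0.10505001875396397 -119.9244525322889
```

```bash
cat >> h.py <<'E'
np.set_printoptions(precision=4,suppress=True)
def rot(y): return Ro.from_euler('xyz',[180,0,y],degrees=True)
def rows(p0,y0,wps,g):
    "wps: list of (x,y,z,yaw,nrows)"
    R0=rot(y0);cp=np.array(p0,float);cy=y0;out=[]
    for *p,yw,n in wps:
        p=np.array(p)
        for k in range(1,n+1):
            q=cp+(p-cp)*k/n; yy=cy+(yw-cy)*k/n
            out.append([[round(float(v),3) for v in R0.inv().apply(q-np.array(p0))],[round(float(v),3) for v in (R0.inv()*rot(yy)).as_rotvec()],g])
        cp,cy=p,yw
    print(str(out).replace(' ',''))
E
python3 - <<'E'
from h import *
t=cal('t0')
for u,v in((525,312),(560,310),(523,200)):print(p2w(t,u*.64,v*.64,0),p2w(t,u*.64,v*.64,.4))
rows([.164,.655,.197],-14.1,[(.40,.40,.20,-50,8),(.45,.31,.20,-61,2)],1)
E
```

```text
[ 0.568  -0.4053  0.    ] [ 0.5172 -0.3249  0.4   ]
[ 0.5744 -0.4877  0.    ] [ 0.5221 -0.3869  0.4   ]
[ 0.8391 -0.4027  0.    ] [ 0.721  -0.3229  0.4   ]
[[[0.036,0.024,-0.0],[-0.0,-0.0,0.078],1],[[0.073,0.047,-0.001],[0.0,-0.0,0.157],1],[[0.109,0.071,-0.001],[-0.0,-0.0,0.235],1],[[0.146,0.095,-0.001],[-0.0,-0.0,0.313],1],[[0.182,0.119,-0.002],[0.0,-0.0,0.392],1],[[0.218,0.142,-0.002],[-0.0,-0.0,0.47],1],[[0.255,0.166,-0.003],[0.0,-0.0,0.548],1],[[0.291,0.19,-0.003],[-0.0,-0.0,0.627],1],[[0.326,0.227,-0.003],[-0.0,-0.0,0.723],1],[[0.361,0.265,-0.003],[-0.0,-0.0,0.819],1]]
```

>>> step_arm(
  increments=[
    [[0.036,0.024,0],[0,0,0.078],1],
    [[0.073,0.047,0],[0,0,0.157],1],
    [[0.109,0.071,0],[0,0,0.235],1],
    [[0.146,0.095,0],[0,0,0.313],1],
    [[0.182,0.119,0],[0,0,0.392],1],
    [[0.218,0.142,0],[0,0,0.47],1],
    [[0.255,0.166,0],[0,0,0.548],1],
    [[0.291,0.19,0],[0,0,0.627],1],
    [[0.326,0.227,0],[0,0,0.723],1],
    [[0.361,0.265,0],[0,0,0.819],1],
  ],
  force=30,
)

```text
time_s: 1.1
tcp_pos: [0.4493, 0.3103, 0.1962]
eef_rot: [180.0, -0.0, -61.2]
contact_force: [2.0, 1.2, 0.5]
gripper_width: 0.0132
```

Run:
```python
from h import *
s=r.get_state();print(s['tcp_pos'],s['eef_rot'],s['joints'],s['qd'],s['gripper_width'])
rows([.45,.31,.197],-61,[(.50,.20,.197,-72,3),(.52,0,.197,-92,4),(.505,-.12,.19,-108,3)],1)
```

```text
[0.4493 0.3103 0.1962] [179.9649  -0.0121 -61.2171] [ 55.1942   8.4559 -15.6867  -0.0052 -65.8942 -26.4092] [-48.8849  -7.2858  -8.7124   0.1433   1.6725  -6.3106] 0.013171610044261657
[[[0.04,0.003,0.0],[0.0,-0.0,0.064],1],[[0.08,0.006,0.0],[0.0,-0.0,0.128],1],[[0.12,0.01,0.0],[0.0,-0.0,0.192],1],[[0.167,0.029,0.0],[0.0,-0.0,0.279],1],[[0.213,0.049,0.0],[0.0,-0.0,0.367],1],[[0.259,0.069,0.0],[0.0,-0.0,0.454],1],[[0.305,0.089,0.0],[0.0,-0.0,0.541],1],[[0.338,0.113,0.002],[0.0,-0.0,0.634],1],[[0.37,0.137,0.005],[0.0,-0.0,0.727],1],[[0.403,0.16,0.007],[0.0,-0.0,0.82],1]]
```

>>> step_arm(
  increments=[
    [[0.04,0.003,0],[0,0,0.064],1],
    [[0.08,0.006,0],[0,0,0.128],1],
    [[0.12,0.01,0],[0,0,0.192],1],
    [[0.167,0.029,0],[0,0,0.279],1],
    [[0.213,0.049,0],[0,0,0.367],1],
    [[0.259,0.069,0],[0,0,0.454],1],
    [[0.305,0.089,0],[0,0,0.541],1],
    [[0.338,0.113,0.002],[0,0,0.634],1],
    [[0.37,0.137,0.005],[0,0,0.727],1],
    [[0.403,0.16,0.007],[0,0,0.82],1],
  ],
)

```text
time_s: 2.1
tcp_pos: [0.5032, -0.1196, 0.1892]
eef_rot: [180.0, -0.0, -108.2]
contact_force: [0.8, 0.3, 0.0]
gripper_width: 0.0004
```

Run:
```python
from h import *
s=r.get_state();print(s['tcp_pos'],s['eef_rot'],s['joints'],s['qd'],s['gripper_width'])
rows([.505,-.12,.19],-108,[(.483,-.217,.15,-118,4),(.483,-.217,.10,-118,3),(.483,-.217,.10,-118,3)],1)
```

```text
[ 0.5032 -0.1196  0.1892] [ 179.97     -0.0026 -108.2253] [  8.3819   5.9443 -19.5952  -0.0123 -64.4884 -26.6019] [-46.0072   4.8489   2.8888   0.0628   2.0588  -6.8885] 0.00044743419963157014
[[[0.025,-0.002,0.01],[-0.0,-0.0,0.044],1],[[0.05,-0.005,0.02],[-0.0,-0.0,0.087],1],[[0.074,-0.007,0.03],[0.0,-0.0,0.131],1],[[0.099,-0.009,0.04],[0.0,-0.0,0.175],1],[[0.099,-0.009,0.057],[0.0,-0.0,0.175],1],[[0.099,-0.009,0.073],[0.0,-0.0,0.175],1],[[0.099,-0.009,0.09],[0.0,-0.0,0.175],1],[[0.099,-0.009,0.09],[0.0,-0.0,0.175],1],[[0.099,-0.009,0.09],[0.0,-0.0,0.175],1],[[0.099,-0.009,0.09],[0.0,-0.0,0.175],1]]
```

>>> step_arm(
  increments=[
    [[0.025,-0.002,0.01],[0,0,0.044],1],
    [[0.05,-0.005,0.02],[0,0,0.087],1],
    [[0.074,-0.007,0.03],[0,0,0.131],1],
    [[0.099,-0.009,0.04],[0,0,0.175],1],
    [[0.099,-0.009,0.057],[0,0,0.175],1],
    [[0.099,-0.009,0.073],[0,0,0.175],1],
    [[0.099,-0.009,0.09],[0,0,0.175],1],
    [[0.099,-0.009,0.09],[0,0,0.175],1],
  ],
)

```text
time_s: 2.9
tcp_pos: [0.48, -0.2147, 0.0972]
eef_rot: [179.7, -0.1, -118.1]
contact_force: [-1.4, 0.3, 0.5]
gripper_width: 0.0006
```

Run:
```python
from h import *
cap('scene','s1');cap('top','t1')
s=r.get_state();print(s['tcp_pos'],s['eef_rot'],s['contact_force'])
i=cv2.imread('pics/s1.png')[140:262,200:324];i=cv2.resize(i,(600,590),interpolation=cv2.INTER_CUBIC)
cv2.imwrite('pics/s1c.png',i)
i=cv2.imread('pics/t1.png')[150:270,222:342];cv2.imwrite('pics/t1c.png',cv2.resize(i,(600,600),interpolation=cv2.INTER_CUBIC))
```

```text
[ 0.4819 -0.215   0.0996] [ 179.9583   -0.0324 -118.0088] [ 1.0518  1.0916 -0.0524]
```

View pics/s1c.png

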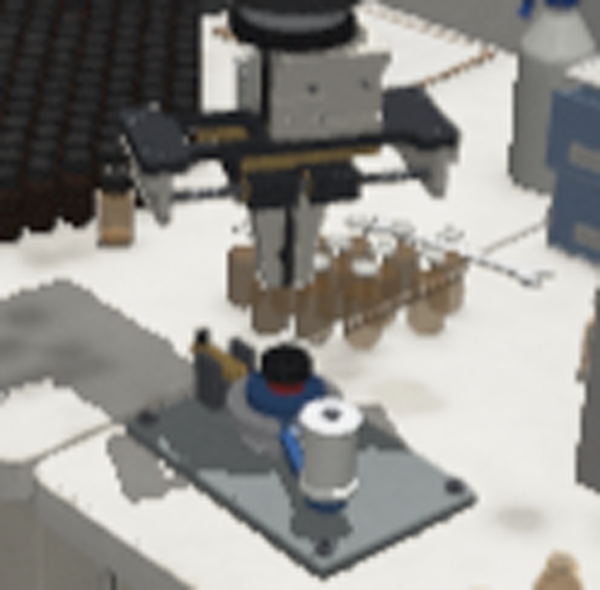

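View pics/t1c.png

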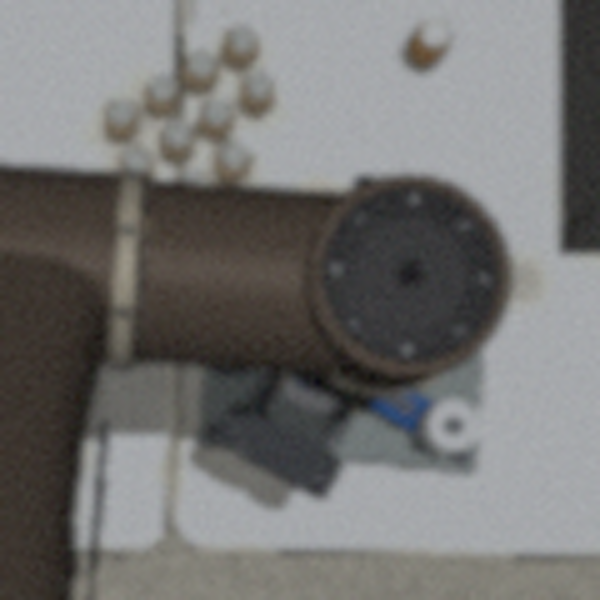

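The fingers, shut, hover over the cap. The red band is still visible at about (285,388), and the roller is at (330,410). Now pressing.

>>> step_arm(
  increments=[
    [[0.001,-0.002,0.01],[0,0,0],1],
    [[0.001,-0.002,0.018],[0,0,0],1],
    [[0.001,-0.002,0.023],[0,0,0],1],
    [[0.001,-0.002,0.026],[0,0,0],1],
    [[0.001,-0.002,0.029],[0,0,0],1],
    [[0.001,-0.002,0.031],[0,0,0],1],
    [[0.001,-0.002,0.033],[0,0,0],1],
    [[0.001,-0.002,0.033],[0,0,0],1],
  ],
)

```text
time_s: 3.8
tcp_pos: [0.4833, -0.2167, 0.0664]
eef_rot: [180.0, -0.0, -118.0]
contact_force: [0.1, -0.4, 0.5]
gripper_width: 0.0003
```

>>> step_arm(
  increments=[
    [[0,0,0.001],[0,0,0],1],
    [[0,0,0.002],[0,0,0],1],
    [[0,0,0.003],[0,0,0],1],
    [[0,0,0.003],[0,0,0],1],
  ],
)

```text
time_s: 4.2
tcp_pos: [0.4833, -0.2167, 0.0635]
eef_rot: [180.0, -0.0, -118.0]
contact_force: [-0.6, -0.6, -0.2]
gripper_width: 0.0004
```

Run:
```python
from h import *
cap('scene','s2')
s=r.get_state();print(s['tcp_pos'],s['eef_rot'],s['contact_force'])
i=cv2.imread('pics/s2.png')[180:262,220:304];i=cv2.resize(i,(600,590),interpolation=cv2.INTER_CUBIC)
cv2.imwrite('pics/s2c.png',i)
```

```text
[ 0.4833 -0.2167  0.0635] [ 179.9967   -0.0015 -118.0185] [0.5956 0.1623 0.4972]
```

View pics/s2c.png

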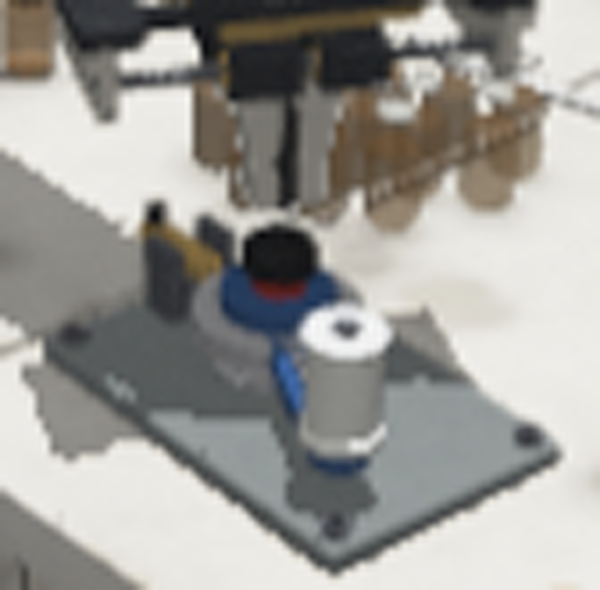

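No contact yet: the fingertips show at about (290,205) in the crop, clearly above the cap top at (280,240), although the TCP reads z=0.0635. I'll check that mismatch.

Run:
```python
from h import *
c=cal('s2');f=lambda P:(w2p(c,P)-[220,180]+.5)*np.array([600/84,590/82])-.5
print(f([.4833,-.2167,.0635]),f([.483,-.217,.073]),f([.483,-.217,.1]))
c1=cal('s1');f=lambda P:(w2p(c1,P)-[200,140]+.5)*np.array([600/124,590/122])-.5
print(f([.4819,-.215,.0996]))
t=cal('t1');f=lambda P:(w2p(t,P)-[222,150]+.5)*5-.5
print('flange top: ',[f([.4819,-.215,z]) for z in(.3,.35,.4,.45)])
```

```text
[280.2564 260.2938] [280.9264 241.7487] [282.9018 186.828 ]
[284.7682 318.7801]
flange top:  [array([353.762 , 326.0711]), array([362.7259, 318.3763]), array([372.4192, 310.0552]), array([382.9349, 301.028 ])]
```

Run:
```python
from h import *
t=cal('t1');c1=cal('s1')
f=lambda P:(w2p(c1,P)-[200,140]+.5)*np.array([600/124,590/122])-.5
g=lambda P:(w2p(t,P)-[222,150]+.5)*5-.5
for z in(.16,.18,.2,.22):
    P=np.array([.4819,-.215,z])+np.append(.0965*np.array([-.883,.469]),0);print(z,'pred scene',f(P),'top',g(P))
    q=p2w(t,222+(268.5)/5-.5,150+462.5/5-.5,z);print('  topray',q,'scene',f(q))
i=cv2.imread('pics/s1.png')[130:210,215:305];cv2.imwrite('pics/s1d.png',cv2.resize(i,None,fx=7,fy=7,interpolation=cv2.INTER_CUBIC))
```

```text
0.16 pred scene [134.044  249.4977] top [261.2945 474.2374]
  topray [ 0.4047 -0.174   0.16  ] scene [148.7437 247.9731]
0.18 pred scene [133.8627 219.8969] top [263.1993 473.561 ]
  topray [ 0.4041 -0.1727  0.18  ] scene [146.5771 217.9636]
0.2 pred scene [133.6804 189.8205] top [265.1579 472.8655]
  topray [ 0.4036 -0.1715  0.2   ] scene [144.3794 187.4976]
0.22 pred scene [133.4973 159.2586] top [267.1727 472.15  ]
  topray [ 0.403  -0.1702  0.22  ] scene [142.1499 156.5663]
```

View pics/s1d.png

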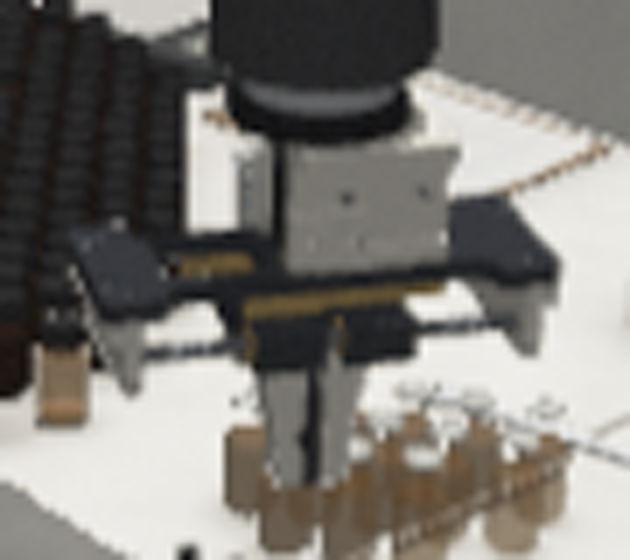

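Both views agree with the gripper's reported xy, but the tips look about 20–25 mm higher than the pose says. The force reading also shows no contact, so I'll descend gently until the force rises.

>>> step_arm(
  increments=[
    [[0,0,0.002],[0,0,0],1],
    [[0,0,0.004],[0,0,0],1],
    [[0,0,0.006],[0,0,0],1],
    [[0,0,0.006],[0,0,0],1],
  ],
)

```text
time_s: 4.65
tcp_pos: [0.483, -0.2167, 0.0572]
eef_rot: [180.0, -0.0, -118.0]
contact_force: [-0.5, -0.0, -0.5]
gripper_width: 0.0003
```

>>> step_arm(
  increments=[
    [[0,0,0.002],[0,0,0],1],
    [[0,0,0.004],[0,0,0],1],
    [[0,0,0.006],[0,0,0],1],
    [[0,0,0.006],[0,0,0],1],
  ],
)

```text
time_s: 5.05
tcp_pos: [0.4831, -0.2167, 0.0512]
eef_rot: [180.0, -0.0, -118.0]
contact_force: [-0.2, -0.4, -0.0]
gripper_width: 0.0003
```

Run:
```python
from h import *
cap('scene','s3');cap('top','t3')
i=cv2.imread('pics/s3.png')[180:262,220:304];cv2.imwrite('pics/s3c.png',cv2.resize(i,(600,590),interpolation=cv2.INTER_CUBIC))
i=cv2.imread('pics/s3.png');cv2.imwrite('pics/s3b.png',cv2.resize(i,(800,600),interpolation=cv2.INTER_CUBIC))
i=cv2.imread('pics/t3.png');cv2.imwrite('pics/t3b.png',cv2.resize(i,(800,600),interpolation=cv2.INTER_CUBIC))
```

```text
(no output)
```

View pics/s3c.png

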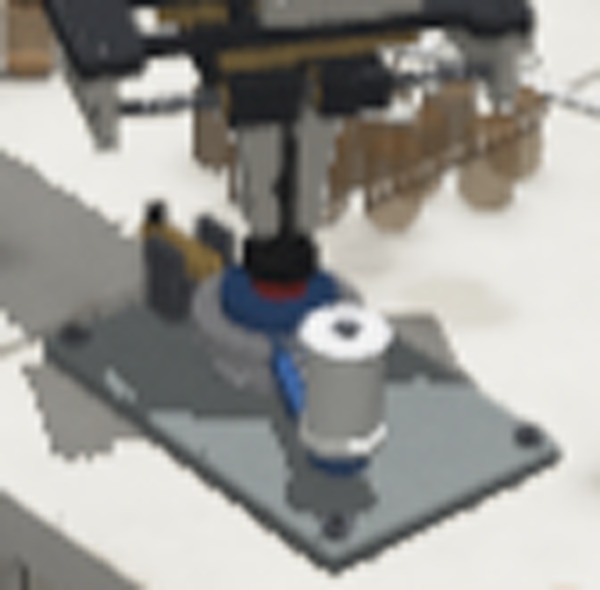

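View pics/t3b.png

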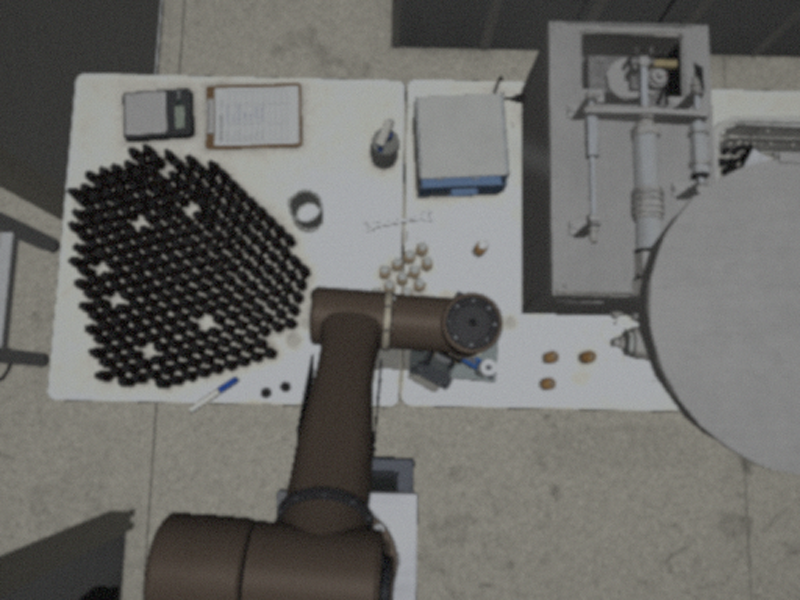

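View pics/s3b.png

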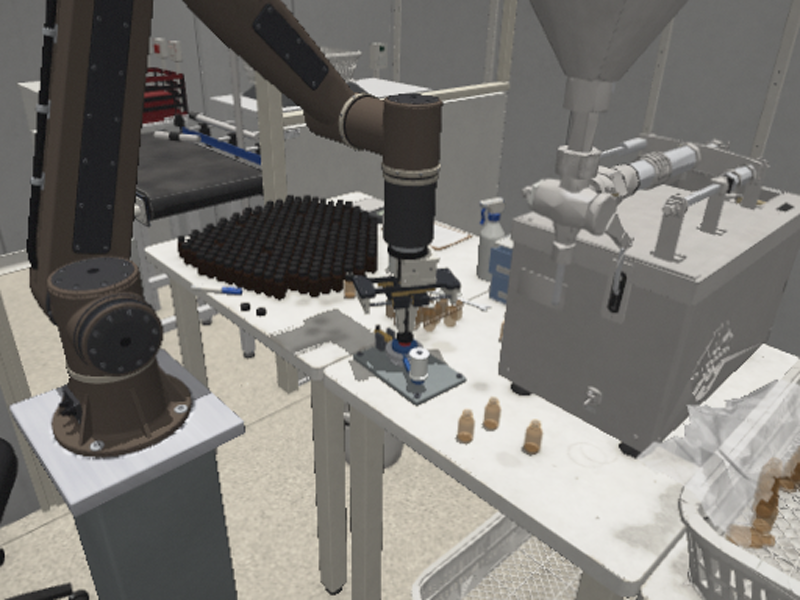

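The tips are now just at the cap top, around (285,235) in the crop, with red still visible at (280,288). I'll keep going in small steps.

>>> step_arm(
  increments=[
    [[0,0,0.001],[0,0,0],1],
    [[0,0,0.002],[0,0,0],1],
    [[0,0,0.003],[0,0,0],1],
    [[0,0,0.004],[0,0,0],1],
  ],
)

```text
time_s: 5.55
tcp_pos: [0.4834, -0.2167, 0.0475]
eef_rot: [-180.0, 0.0, -118.0]
contact_force: [-0.7, -0.7, 0.4]
gripper_width: 0.0001
```

>>> step_arm(
  increments=[
    [[0,0,0.001],[0,0,0],1],
    [[0,0,0.002],[0,0,0],1],
    [[0,0,0.003],[0,0,0],1],
  ],
)

```text
time_s: 5.85
tcp_pos: [0.4834, -0.2168, 0.0448]
eef_rot: [-180.0, -0.0, -118.0]
contact_force: [-3.4, 2.2, 6.7]
gripper_width: 0.0003
```

>>> step_arm(
  increments=[
    [[0,0,0.001],[0,0,0],1],
    [[0,0,0.002],[0,0,0],1],
    [[0,0,0.003],[0,0,0],1],
  ],
)

```text
time_s: 6.15
tcp_pos: [0.4834, -0.2167, 0.0421]
eef_rot: [-180.0, -0.0, -118.0]
contact_force: [-2.5, 1.6, 6.4]
gripper_width: 0.0004
```

>>> step_arm(
  increments=[
    [[0,0,0.001],[0,0,0],1],
    [[0,0,0.002],[0,0,0],1],
  ],
)

```text
time_s: 6.35
tcp_pos: [0.4834, -0.2167, 0.0401]
eef_rot: [-180.0, -0.0, -118.0]
contact_force: [-2.2, 1.3, 7.0]
gripper_width: 0.0001
```

>>> step_arm(
  increments=[
    [[0,0,0.001],[0,0,0],1],
    [[0,0,0.002],[0,0,0],1],
  ],
)

```text
time_s: 6.55
tcp_pos: [0.4834, -0.2167, 0.0381]
eef_rot: [-180.0, -0.0, -118.0]
contact_force: [-1.7, 2.1, 5.7]
gripper_width: 0.0004
```

>>> step_arm(
  increments=[
    [[0,0,0.001],[0,0,0],1],
    [[0,0,0.001],[0,0,0],1],
  ],
)

```text
time_s: 6.75
tcp_pos: [0.4834, -0.2167, 0.037]
eef_rot: [-180.0, -0.0, -118.0]
contact_force: [-1.5, 1.0, 5.0]
gripper_width: 0.0005
```

>>> step_arm(
  increments=[
    [[0,0,0.001],[0,0,0],1],
    [[0,0,0.001],[0,0,0],1],
  ],
)

```text
time_s: 6.95
tcp_pos: [0.4834, -0.2167, 0.0363]
eef_rot: [-180.0, -0.0, -118.0]
contact_force: [-2.3, 1.4, 8.4]
gripper_width: 0.0005
```

Run:
```python
from h import *
cap('scene','s4')
s=r.get_state();print(s['tcp_pos'],s['contact_force'],s['moment'])
i=cv2.imread('pics/s4.png')[190:250,230:290];cv2.imwrite('pics/s4c.png',cv2.resize(i,(600,600),interpolation=cv2.INTER_CUBIC))
```

```text
[ 0.4834 -0.2168  0.0362] [-2.4795  1.5805  7.6358] [ 0.8075  0.891  -0.0087]
```

View pics/s4c.png

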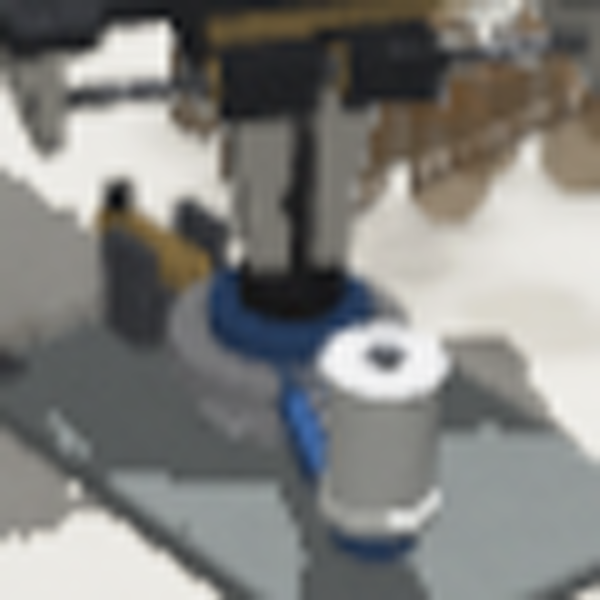

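No red is visible now. The cap, at about (292,290), sits down in the blue hub ring. I'll press harder to confirm it is against its stop.

>>> step_arm(
  increments=[
    [[0,0,0.001],[0,0,0],1],
    [[0,0,0.002],[0,0,0],1],
  ],
)

```text
time_s: 7.2
tcp_pos: [0.4835, -0.2169, 0.036]
eef_rot: [-180.0, -0.0, -118.0]
contact_force: [-11.1, 8.5, 36.4]
gripper_width: 0.0006
```

>>> step_arm(
  increments=[
    [[0,0,0.001],[0,0,0],1],
    [[0,0,0.002],[0,0,0],1],
  ],
)

```text
time_s: 7.4
tcp_pos: [0.4836, -0.2169, 0.0358]
eef_rot: [-179.9, -0.0, -117.9]
contact_force: [-17.0, 12.6, 54.3]
gripper_width: 0.0003
```

The force rose from 8 to 54 N with only 0.4 mm of motion, so the cap is hard against its stop. Its top must therefore be at 66 mm while the TCP reads 36 mm, meaning the tips act about 30 mm above the reported TCP. I'll carry that offset to the roller.

Run:
```python
from h import *
rows([.4843,-.2188,.032],-118,[(.4843,-.2188,.15,-118,5),(.4353,-.307,.15,-118,5)],0)
```

```text
[[[0.0,0.0,-0.024],[0.0,0.0,0.0],0],[[0.0,0.0,-0.047],[0.0,0.0,0.0],0],[[0.0,0.0,-0.071],[0.0,0.0,0.0],0],[[0.0,0.0,-0.094],[0.0,0.0,0.0],0],[[0.0,0.0,-0.118],[0.0,0.0,0.0],0],[[0.02,0.0,-0.118],[0.0,0.0,0.0],0],[[0.04,0.001,-0.118],[0.0,0.0,0.0],0],[[0.061,0.001,-0.118],[0.0,0.0,0.0],0],[[0.081,0.001,-0.118],[0.0,0.0,0.0],0],[[0.101,0.002,-0.118],[0.0,0.0,0.0],0]]
```

Keep the jaws shut while lifting, then open.

>>> step_arm(
  increments=[
    [[0,0,-0.02],[0,0,0],1],
    [[0,0,-0.045],[0,0,0],1],
    [[0,0,-0.07],[0,0,0],0],
    [[0,0,-0.094],[0,0,0],0],
    [[0,0,-0.118],[0,0,0],0],
    [[0.02,0,-0.118],[0,0,0],0],
    [[0.04,0.001,-0.118],[0,0,0],0],
    [[0.061,0.001,-0.118],[0,0,0],0],
    [[0.081,0.001,-0.118],[0,0,0],0],
    [[0.101,0.002,-0.118],[0,0,0],0],
  ],
)

```text
time_s: 8.4
tcp_pos: [0.4337, -0.3056, 0.1495]
eef_rot: [-180.0, 0.0, -118.0]
contact_force: [-0.6, 0.3, 0.3]
gripper_width: 0.0588
```

>>> step_arm(
  increments=[
    [[0,0,0.02],[0,0,0],0],
    [[0,0,0.03],[0,0,0],0],
    [[0,0,0.03],[0,0,0],0],
  ],
)

```text
time_s: 8.7
tcp_pos: [0.4329, -0.3045, 0.118]
eef_rot: [179.8, -0.0, -118.0]
contact_force: [0.1, 0.0, -0.2]
gripper_width: 0.0825
```

Run:
```python
from h import *
cap('scene','s5');cap('top','t5')
s=r.get_state();print(s['tcp_pos'],s['eef_rot'],s['contact_force'],s['gripper_width'],s['joints'])
i=cv2.imread('pics/s5.png')[170:262,220:320];cv2.imwrite('pics/s5c.png',cv2.resize(i,None,fx=7,fy=7,interpolation=cv2.INTER_CUBIC))
i=cv2.imread('pics/t5.png')[160:260,232:342];cv2.imwrite('pics/t5c.png',cv2.resize(i,None,fx=6,fy=6,interpolation=cv2.INTER_CUBIC))
```

```text
[ 0.4343 -0.3048  0.1197] [ 179.9754   -0.0203 -117.9806] [0.7359 0.1027 0.1719] 0.08656884581297465 [-13.8573  10.777  -23.6548   0.0166 -55.597  -14.1327]
```

View pics/s5c.png

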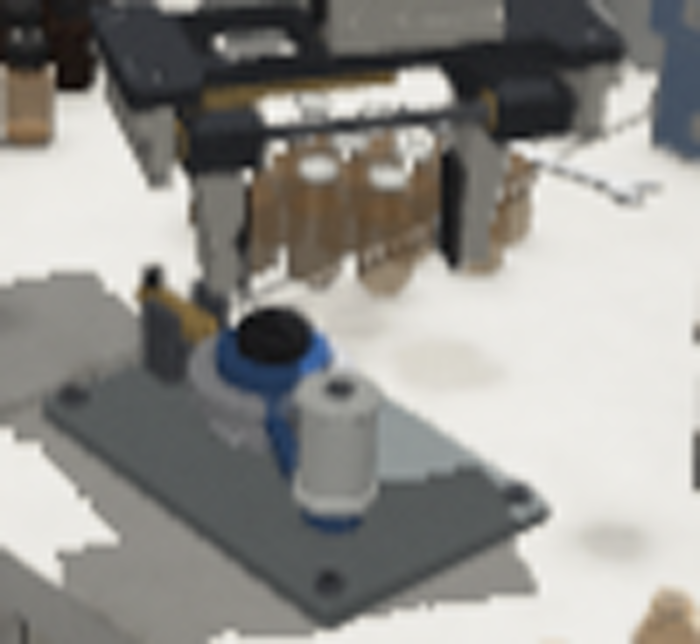

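View pics/t5c.png

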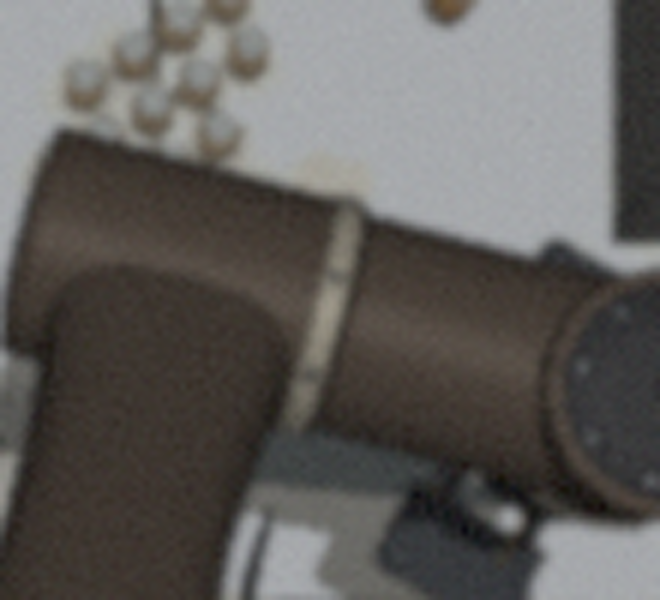

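The cap has no red left, at about (275,335). The open fingertips are at about (222,295) and (470,268) in the scene crop.

Run:
```python
from h import *
c=cal('s5');f=lambda P:(w2p(c,P)-[220,170]+.5)*7-.5
p=np.array([.4343,-.3048,0])
j=np.array([-.883,.469,0])
for z in(.12,.14,.15,.16):
  q=p+[0,0,z];print(z,f(q),f(q+.054*j),f(q-.054*j))
print(f([.4345,-.305,.095]))
```

```text
0.12 [344.0364 329.9452] [214.0133 345.9718] [471.0605 314.261 ]
0.14 [346.1795 286.9045] [215.0801 302.5622] [474.2276 271.5902]
0.15 [347.2638 265.1121] [215.6203 280.5794] [475.8293 249.9887]
0.16 [348.3567 243.1357] [216.1651 258.4084] [477.4432 228.207 ]
[342.1024 382.7713]
```

>>> step_arm(
  increments=[
    [[0,0,0.02],[0,0,0],0],
    [[0,0,0.04],[0,0,0],0],
    [[0,0,0.055],[0,0,0],0],
    [[0,0,0.065],[0,0,0],0],
    [[0,0,0.07],[0,0,0],0],
  ],
)

```text
time_s: 9.3
tcp_pos: [0.4343, -0.3048, 0.0493]
eef_rot: [180.0, -0.0, -118.0]
contact_force: [0.8, -0.6, -0.4]
gripper_width: 0.0881
```

>>> step_arm(
  increments=[
    [[0,0,0.008],[0,0,0],0],
    [[0,0,0.016],[0,0,0],0],
    [[0,0,0.022],[0,0,0],0],
    [[0,0,0.026],[0,0,0],0],
    [[0,0,0.026],[0,0,0],0],
  ],
)

```text
time_s: 9.8
tcp_pos: [0.4338, -0.3049, 0.023]
eef_rot: [179.9, -0.0, -118.0]
contact_force: [0.4, 0.8, 0.0]
gripper_width: 0.0879
```

Run:
```python
from h import *
cap('scene','s6')
s=r.get_state();print(s['tcp_pos'],s['eef_rot'],s['contact_force'],s['gripper_width'])
i=cv2.imread('pics/s6.png')[170:262,220:320];cv2.imwrite('pics/s6c.png',cv2.resize(i,None,fx=7,fy=7,interpolation=cv2.INTER_CUBIC))
```

```text
[ 0.434  -0.305   0.0234] [ 179.9758   -0.0091 -118.0169] [-0.6513  0.3886  0.0596] 0.08753824619208046
```

View pics/s6c.png

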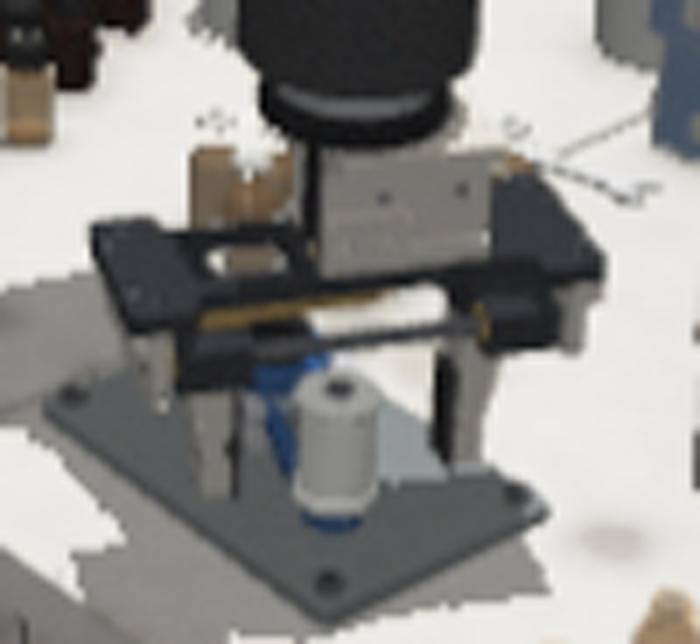

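The fingers straddle the roller at mid-height. Their tips are at (215,498) and (470,462), and the roller spans y 375–505. Closing.

>>> step_arm(
  increments=[
    [[0,0,0],[0,0,0],1],
    [[0,0,0],[0,0,0],1],
    [[0,0,0],[0,0,0],1],
    [[0,0,0],[0,0,0],1],
    [[0,0,0],[0,0,0],1],
    [[0,0,0],[0,0,0],1],
    [[0,0,0],[0,0,0],1],
    [[0,0,0],[0,0,0],1],
    [[0,0,0],[0,0,0],1],
  ],
  force=30,
)

```text
time_s: 10.75
tcp_pos: [0.4337, -0.3047, 0.0235]
eef_rot: [180.0, -0.0, -118.0]
contact_force: [-2.1, 1.8, 2.1]
gripper_width: 0.0323
```

Run:
```python
from h import *
s=r.get_state();print(s['tcp_pos'],s['eef_rot'],s['contact_force'],s['gripper_width'])
# arc rows from grasp, pivot (.483,-.217), commanded pose ~ (.4353,-.307,.024)
pv=np.array([.483,-.217]);p=np.array([.4345,-.305]);off=np.array([.0008,-.002])
R0=rot(-118)
for a in np.arange(.05,.66,.05):
    c,s_=np.cos(a),np.sin(a);q=pv+np.array([[c,-s_],[s_,c]])@(p-pv)
    d=R0.inv().apply(np.append(q-p,0));print(round(a,2),d.round(4),(R0.inv()*rot(-118+np.degrees(a))).as_rotvec().round(3),q)
```

```text
[ 0.4337 -0.3047  0.0235] [ 179.9526   -0.0031 -118.0264] [-2.0835  1.7968  2.0734] 0.03228016632027865
0.05 [-0.0001 -0.005  -0.    ] [ 0.    0.   -0.05] [ 0.439  -0.3073]
0.1 [-0.0004 -0.01   -0.    ] [ 0.   0.  -0.1] [ 0.4435 -0.3094]
0.15 [-0.0009 -0.015  -0.    ] [ 0.    0.   -0.15] [ 0.4482 -0.3113]
0.2 [-0.0017 -0.02   -0.    ] [ 0.   0.  -0.2] [ 0.4529 -0.3129]
0.25 [-0.0027 -0.0249 -0.    ] [ 0.    0.   -0.25] [ 0.4578 -0.3143]
0.3 [-0.004  -0.0298 -0.    ] [ 0.   0.  -0.3] [ 0.4627 -0.3154]
0.35 [-0.0056 -0.0345 -0.    ] [ 0.    0.   -0.35] [ 0.4676 -0.3163]
0.4 [-0.0073 -0.0392 -0.    ] [ 0.   0.  -0.4] [ 0.4726 -0.3169]
0.45 [-0.0093 -0.0439 -0.    ] [ 0.    0.   -0.45] [ 0.4776 -0.3173]
0.5 [-0.0116 -0.0484 -0.    ] [ 0.   0.  -0.5] [ 0.4826 -0.3175]
0.55 [-0.014  -0.0527 -0.    ] [ 0.    0.   -0.55] [ 0.4876 -0.3174]
0.6 [-0.0167 -0.057  -0.    ] [ 0.   0.  -0.6] [ 0.4927 -0.317 ]
0.65 [-0.0196 -0.0611 -0.    ] [ 0.    0.   -0.65] [ 0.4976 -0.3164]
```

Gripped at 32.3 mm, which matches the 33 mm drum. Now swinging along the arc, turning with it.

>>> step_arm(
  increments=[
    [[0,-0.003,0],[0,0,-0.03],1],
    [[0,-0.006,0],[0,0,-0.06],1],
    [[0,-0.01,0],[0,0,-0.1],1],
    [[-0.001,-0.013,0],[0,0,-0.13],1],
    [[-0.001,-0.016,0],[0,0,-0.16],1],
    [[-0.002,-0.02,0],[0,0,-0.2],1],
    [[-0.002,-0.023,0],[0,0,-0.23],1],
    [[-0.003,-0.026,0],[0,0,-0.26],1],
    [[-0.004,-0.03,0],[0,0,-0.3],1],
  ],
)

```text
time_s: 11.65
tcp_pos: [0.4606, -0.3152, 0.0234]
eef_rot: [179.8, 0.0, -100.8]
contact_force: [-7.3, 3.3, 7.6]
gripper_width: 0.0323
```

Run:
```python
from h import *
s=r.get_state();print(s['tcp_pos'],s['eef_rot'],s['contact_force'],s['moment'],s['gripper_width'])
pv=np.array([.483,-.217]);p=np.array([.4345,-.305]);R0=rot(-118+np.degrees(.3))
def q(a):
    c,s_=np.cos(a),np.sin(a);return pv+np.array([[c,-s_],[s_,c]])@(p-pv)
for a in np.arange(.33,.64,.03):print(round(a,2),R0.inv().apply(np.append(q(a)-q(.3),0)).round(4),-(a-.3))
```

```text
[ 0.4606 -0.3152  0.0234] [ 179.8218    0.0242 -100.8282] [-7.2807  3.32    7.6238] [ 1.0068  2.322  -0.5614] 0.032254929574406996
0.33 [ 0.    -0.003 -0.   ] -0.030000000000000027
0.36 [-0.0001 -0.006  -0.    ] -0.06
0.39 [-0.0003 -0.009  -0.    ] -0.08999999999999997
0.42 [-0.0005 -0.012  -0.    ] -0.11999999999999994
0.45 [-0.0009 -0.015  -0.    ] -0.1499999999999999
0.48 [-0.0014 -0.018  -0.    ] -0.17999999999999988
0.51 [-0.0019 -0.021  -0.    ] -0.2099999999999998
0.54 [-0.0025 -0.0239 -0.    ] -0.23999999999999982
0.57 [-0.0032 -0.0269 -0.    ] -0.26999999999999985
0.6 [-0.004  -0.0298 -0.    ] -0.29999999999999977
0.63 [-0.0049 -0.0326 -0.    ] -0.3299999999999997
```

>>> step_arm(
  increments=[
    [[0,-0.003,0],[0,0,-0.03],1],
    [[0,-0.006,0],[0,0,-0.06],1],
    [[0,-0.009,0],[0,0,-0.09],1],
    [[-0.001,-0.012,0],[0,0,-0.12],1],
    [[-0.001,-0.015,0],[0,0,-0.15],1],
    [[-0.001,-0.018,0],[0,0,-0.18],1],
    [[-0.002,-0.021,0],[0,0,-0.21],1],
    [[-0.002,-0.024,0],[0,0,-0.24],1],
    [[-0.003,-0.027,0],[0,0,-0.27],1],
    [[-0.003,-0.027,0],[0,0,-0.27],1],
  ],
)

```text
time_s: 12.65
tcp_pos: [0.4868, -0.3172, 0.0233]
eef_rot: [179.7, 0.1, -85.3]
contact_force: [-10.7, 2.3, 10.0]
gripper_width: 0.0326
```

>>> step_arm(
  increments=[
    [[0,0,0],[0,0,0],1],
    [[0,0,0],[0,0,0],1],
    [[0,0,0],[0,0,0],1],
  ],
)

```text
time_s: 12.95
tcp_pos: [0.4866, -0.3172, 0.0234]
eef_rot: [179.7, 0.1, -85.4]
contact_force: [-10.3, 2.3, 8.6]
gripper_width: 0.0326
```

Run:
```python
from h import *
cap('scene','s7');cap('top','t7')
s=r.get_state();print(s['tcp_pos'],s['eef_rot'],s['contact_force'],s['moment'],s['gripper_width'],s['qd'])
d=s['tcp_pos'][:2]-[.483,-.217];print(np.linalg.norm(d),np.radians(118.9)+np.arctan2(d[1],d[0]))
i=cv2.imread('pics/s7.png')[170:262,220:320];cv2.imwrite('pics/s7c.png',cv2.resize(i,None,fx=7,fy=7,interpolation=cv2.INTER_CUBIC))
i=cv2.imread('pics/t7.png')[180:260,232:342];cv2.imwrite('pics/t7c.png',cv2.resize(i,None,fx=6,fy=6,interpolation=cv2.INTER_CUBIC))
i=cv2.imread('pics/s7.png');cv2.imwrite('pics/s7b.png',cv2.resize(i,(800,600),interpolation=cv2.INTER_CUBIC))
```

```text
[ 0.4867 -0.3172  0.0234] [179.7368   0.0846 -85.3808] [-8.4419  1.6987  7.6953] [ 0.871   3.2058 -0.1022] 0.03259112021094244 [-0.0868 -0.0027  0.0274  0.0325  0.0087 -0.0085]
0.10031156806825346 0.5408131249869652
```

View pics/s7c.png

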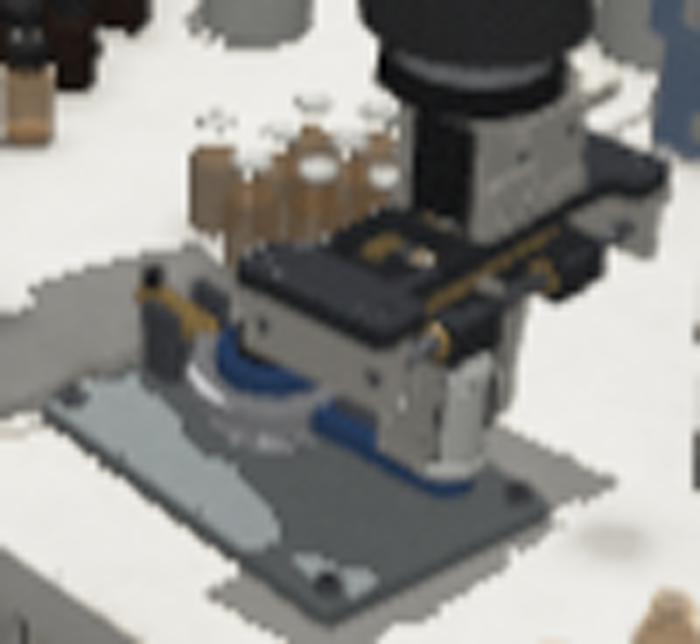

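View pics/t7c.png

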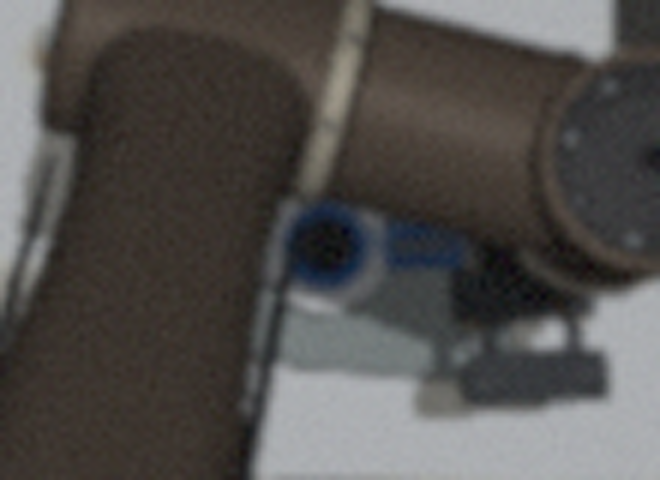

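View pics/s7b.png

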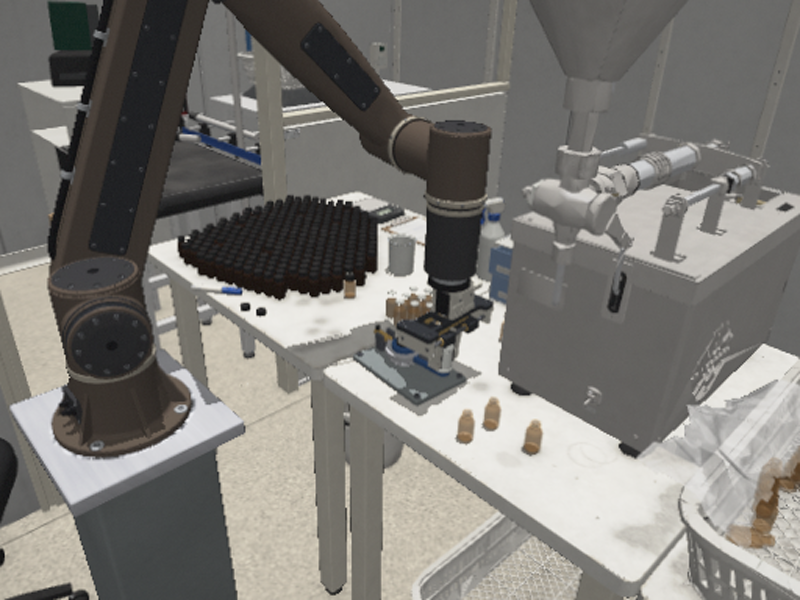

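The arm reads as swung about 0.54–0.57 rad. The force on the tool is about 10 N, the full spring load expected there, and the brass pawl at (200,315) is back at the disc. The bystanders look unmoved. I'll settle briefly, confirm it is steady and hand in.

>>> step_arm(
  increments=[
    [[0,-0.001,0],[0,0,0],1],
    [[0,-0.001,0],[0,0,0],1],
    [[0,-0.001,0],[0,0,0],1],
    [[0,-0.001,0],[0,0,0],1],
    [[0,-0.001,0],[0,0,0],1],
  ],
)

```text
time_s: 13.55
tcp_pos: [0.487, -0.3172, 0.0233]
eef_rot: [179.7, 0.1, -85.4]
contact_force: [-11.2, 1.1, 10.6]
gripper_width: 0.0327
```

Run:
```python
from h import *
s=r.get_state();print(s['time_s'],s['tcp_pos'],s['eef_rot'],s['contact_force'],s['gripper_width'],s['qd'])
d=s['tcp_pos'][:2]-[.483,-.217];print(np.radians(118.9)+np.arctan2(d[1],d[0]))
print(r.close_job())
```

```text
13.55 [ 0.487  -0.3172  0.0233] [179.6727   0.0936 -85.3697] [-11.1969   1.0664  10.5577] 0.03273154257397741 [-0.0596  0.0757 -0.1395  0.0056  0.0139  0.0386]
0.5439298921248392
the job is handed in; nothing more can be done
None
```

I pressed the pivot cap fully home, then swung the arm back past the pawl's click. I handed the job in at 13.55 s with the roller still gripped.

- **Cap:** the force rose from 8 N to 54 N with only 0.4 mm of further travel, and no red showed once the fingers lifted off.
- **Arm:** I gripped the roller at 30 N, with the jaws reading about 32.7 mm. The swing works out at about 0.54 rad from the tool position and 0.57 rad from the tool angle, against the 0.48 rad where the pawl would hold it.
- **Spring load:** the push on the tool was about 10–11 N. That matches the full spring load there, so the gripper and not the pawl carries it. The tool was steady at hand-in.
- **Bystanders:** they looked unmoved in the last scene picture.

Three things disagreed or were not confirmed:
- **Fingertip height:** the fingertips acted about 30 mm above the reported TCP height. The pictures alone suggested about 22 mm. I found the cap by force and used the offset for the roller grip.
- **Pawl click:** I judged this from the swing angle, the force and the pawl's position in the pictures. It was not measured directly.
- **Vertical force:** an upward force of about 10 N stayed on the tool while holding. I did not trace its cause.

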